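Test-run a railcar against the spring-return throttle

ROBOT

A 6-joint arm with a two-finger parallel gripper is mounted at the origin on the work surface. World frame = base frame: x ahead of the robot, y to its left, z up, the work surface at z = 0. Lengths are in m, angles in rad, forces in N, time in s.
With the tool pointing down it reaches from about 0.425 to 0.95 m from the base axis. Payload 3.5 kg.
Tool frame: the origin (TCP) lies on the centre line of the jaws, within the pads' length; the fingertips stand 8 mm ahead of it and the grasp point (between the pads) lies 11 mm behind it; z points along the fingers, y is the line along which they close (so a half turn about z gives the same grasp; the last joint's range is limited). The gripper opens to 85 mm and grips with 20 to 120 N. Pads are 22 mm wide; open, the fingers measure 114 mm over their backs; the gripper's body (76 mm by 85 mm) begins 54 mm behind the grasp point. The pads swing forward as they close: fully open they stand 13 mm farther back than shut.
Start: joints at [1.022, 0.286, 1.577, -0, 1.279, -0.15], TCP at [0.262, 0.622, 0.239] pointing down, gripper open.
Joint ranges: [-2.77, 2.77], [-0.9, 2.22], [0.21, 2.48], [-1.53, 4.67], [0.24, 2.81], [-2.84, 2.84]. Speed limits (rad/s): [2.79, 2.79, 3.14, 3.14, 3.14, 3.14].

INTERFACE

Orientations are given as a unit quaternion [w, x, y, z].
In Python, from plant import r, capture, camera_model gives the robot as it stands.
- The arm moves only by the shell command python3 -m crank 'ROWS' [FORCE]. ROWS is a JSON object whose one key "increments" holds a list that holds one entry, the list of rows, each a list of 5 numbers: the shift along the world's x, y, z in cm, then the turn about the world's z in rad, then the finger opening in cm, from 0 to 8.54. A call has 1 to 10 rows; each row shifts and turns the commanded pose from where the row before left it; what a row does not reach is not made up. A row lasts 1/10 s, in which the tool goes at most 50 mm and 8.59 degrees, less where a joint would pass 70% of its speed; a pose out of reach is approached as far as the arm can. A call is refused whole if a number of a shift passes 5 or a number of a turn 0.15, either way. A call with a gripper value outside its range is refused whole. The fingers move at their own pace and stop on an object; FORCE is the grip in N (left out, the last holds). Time passes only in rows, so rows that do not move let the fingers close. It gives the time, the measured TCP pose, the force, the opening and the grip force at its end, in the units of the state.
- r.get_state(): the state, without advancing time (a new reading comes with each control period).
- capture(name): name is "scene" or "top"; returns the picture (400x640x3 uint8, red, green, blue); there is no depth.
- camera_model(name): a dict with "fx", "fy", "cx", "cy" (pixels), "distortion" ([k1, k2, p1, p2, k3] as OpenCV has them; the pictures are not rectified), "origin" and "orientation" of the camera in the world. Camera axes: x right, y up, looking along -z (the intrinsics and any distortion apply to the point x, -y, -z); pixel columns grow to the right and rows downward; lengths in m; the calibration is good to about 2 mm. A picture is of the moment at which its call begins. camera_model takes no time and is no camera call.
- r.finish_job(): hands the job in; it is judged then, once.
The state is a dict: "t": time; "qpos": joint angles; "qd": joint speeds; "tau": joint torques, N m; "tcp_pos": TCP position; "ee_rot": TCP orientation; "force": force on the tool from outside, world axes, zero at the start; "moment": the same for the moment, N m; "width": opening from 0.0 (shut) to 1.0 (fully open); "grasp_force": force on a finger pad.
Only numpy, scipy, OpenCV 4.12 (cv2) and the standard library are available. Lean on these libraries where they do the work, as an engineer would, in place of code of your own. Each camera call takes 0.05 s, during which the arm holds its last target. There are 200 camera calls.

TASK

Set the silver railcar down (do not drop it) on its wheels in the long bay of the blue test cradle, with its red nose at the cradle's red end, and let go of it. Then turn the spring-return dial on the cream throttle box clockwise past its first two notches to the third, green-marked one and keep holding it there: the job finishes with the gripper still holding the dial at the third notch. Leave the red stop button, the green canopy and the oak bench alone.

Things in the scene. Friction and masses are not known exactly. Their poses are not given: they have to be found in the camera images.
- railcar: Loose silver die-cast railcar, 150 long (its x) x 36 wide (y) x 48 mm high, about 0.28 kg, standing on its wheels on the desk; smooth sides from 8 to 48 mm up, narrower dark bogies below. Origin at the centre of its underside. Its +x end (the nose) has a red front and a red band across the roof; the other end is silver.
- railcar_nose (a point): Centre of the railcar's red nose: on the middle line, 75 mm ahead (+x) of the railcar's origin, 28 mm above its underside.
- cradle: Fixed test cradle, on the left or right: shallow tray 182 (x) x 56 (y) x 14 mm high with one bay 170 x 44 mm, 10 deep; flat grey floor 4 mm above the desk (rails and brass rollers only drawn on it). Walls 6 mm thick, blue, but red at the +x end. Origin at the centre of its underside; x runs along the bay to the red end.
- cradle_bay (a point): Centre of the bay's floor, 4 mm above the cradle's origin; a railcar standing in the bay has its origin at this height.
- throttle_box: Fixed cream throttle box 130 (x) x 120 (y) x 50 mm high, on the left or right. Origin at the centre of its underside; the dial's vertical axis passes through it. Marks on the top, 46 mm from the axis, at angles from the box's +x (counter-clockwise positive): black rest mark +37.5, blue first notch +12.5, blue second -12.5, green third -37.5 degrees.
- dial_bar: Upright black grip bar of the dial, 56 long (its x) x 14 wide (y), standing from 58 to 86 mm above the desk on a flat black disc of radius 30 mm whose top is 58 mm above the desk. Origin on the dial's axis at desk height; x points along the bar to the end with the red pointer line on its top. At rest it points to the black mark.
- dial_grip (a point): Point on the dial's axis, 78 mm above the desk, inside the bar: the middle of the grasp.
- dial (a joint): Turn of the dial, rad, clockwise from above positive: 0 rest, 0.436 first notch, 0.873 second, 1.309 third (green), hard stop 1.42. A spring always returns it to 0 (0.09 N m at rest, 0.16 at the third notch); each notch adds a bump of about 0.06 N m, too weak to keep the dial there when let go.
- stop_button_top (a point): Centre of the top of the red push button (radius 16 mm) in a dark bakelite housing, fixed to the desk: the stop button, a bystander not to be pressed.
- stop_button (a joint): Travel of the stop button in m, 0 = up, 0.006 = fully pressed.
- canopy: Green metal station canopy on three posts, 140 x 62 x 75 mm high, loose, a bystander. Origin at the centre of its underside.
- bench: Oak model platform bench, 70 x 31 x 35 mm high, loose, a bystander. Origin at the middle of its underside.
Mind the look-alikes: they are no part of the job. What is shaped like the throttle_box but pink is not meant.

How it is judged:
On the way, in this order (a step that is already met when the one before it is completed fails the run):
1. the railcar stands in the cradle bay, nose at the red end, let go, dial at rest (horizontal distance between railcar and cradle_bay below 0.015 m and z of railcar in the frame of cradle below 0.007 m and angle between railcar's own z axis and vertical below 0.06 rad and x of railcar_nose in the frame of cradle above 0.05 m and contact force between the fingers and railcar below 0.1 N and value of joint dial below 0.15 rad), for 0.2 s.
2. the gripper holds the dial at the third notch (value of joint dial above 1.19 rad and contact force between the fingers and dial_bar above 0.5 N), for 0.5 s.
At the end, for the whole second after the job is handed in: The gripper touches the dial bar and holds the dial at the third notch (over 1.19 rad; the stop is at 1.42); the railcar stands untouched and still on the bay floor (within 15 mm of its centre and 3 mm of the floor, tilt under 0.06 rad), nose at the red end; bystanders undisturbed (all of step 2 and horizontal distance between railcar and cradle_bay below 0.015 m and z of railcar in the frame of cradle below 0.007 m and angle between railcar's own z axis and vertical below 0.06 rad and x of railcar_nose in the frame of cradle above 0.05 m and contact force between the fingers and railcar below 0.1 N and linear speed of railcar below 0.02 m/s); the arm keeps its last pose, push and grip.
It fails at once if the dial is turned while the railcar is not in the bay (value of joint dial above 0.25 rad and (horizontal distance between railcar and cradle_bay above 0.02 m or z of railcar in the frame of cradle above 0.012 m)).
It fails at once if the railcar is dropped: in the air with no finger on it (height (world z) of railcar above 0.03 m and contact force between the fingers and railcar below 0.02 N).
It fails at once if the stop button is pressed (value of joint stop_button above 0.003 m).
It fails at once if the canopy is disturbed (distance of canopy from where it was at the start of the episode above 0.015 m).
It fails at once if the bench is disturbed (distance of bench from where it was at the start of the episode above 0.015 m).
It also fails if it takes over 48 s, if anything falls off the work surface, if the arm or the gripper's body presses on something with over 40 N, if the wrist force passes 120 N, or if a joint passes its speed limit or range.

## Working session

There is one attempt and no reset: what is moved stays moved. The work goes in short steps, Python scripts to look and compute and a shell command to move; the robot and the scene stay as the last step left them, time stands still between calls to the robot, and variables do not carry over. Pictures are saved under pics/ and viewed, at most 10 in all, crops included, and the job is handed in when it is done.

```bash
ls; mkdir -p pics; python3 - <<'E'
from plant import r, capture, camera_model
import cv2
for n in("scene","top"):
    cv2.imwrite(f"pics/{n}0.png",cv2.cvtColor(capture(n),cv2.COLOR_RGB2BGR)); print(camera_model(n))
print(r.get_state())
E
```

```text
pics
{'fx': 416.6194534895638, 'fy': 416.6194534895638, 'cx': 320.0157461928658, 'cy': 194.64617826211042, 'distortion': array([-0.06898863,  0.        ,  0.        ,  0.        ,  0.        ]), 'origin': array([ 1.29806777, -0.21005367,  1.32040095]), 'orientation': array([0.77942719, 0.21387825, 0.16381417, 0.56560964])}
{'fx': 385.5906365940642, 'fy': 385.5906365940642, 'cx': 319.8112024045086, 'cy': 196.1867132571877, 'distortion': array([0.03056736, 0.        , 0.        , 0.        , 0.        ]), 'origin': array([ 0.50217965, -0.00246713,  1.1371988 ]), 'orientation': array([-0.70241276, -0.04267377,  0.02982708,  0.70986309])}
{'t': 0.1, 'qpos': array([ 1.02197812e+00,  2.87110367e-01,  1.57801029e+00, -1.32208552e-06,
        1.27857679e+00, -1.49991100e-01]), 'qd': array([ 1.20839682e-03, -1.67320003e-03, -3.11866904e-03, -2.06444885e-05,
       -8.59088071e-04, -2.64609859e-04]), 'tau': array([ 1.52685774e-03, -4.07295585e+01, -2.93699294e+01, -1.00184111e-04,
        3.35619654e-03,  1.46043442e-05]), 'tcp_pos': array([0.26179879, 0.62155258, 0.23807426]), 'ee_rot': array([-3.59682099e-04,  1.98094240e-01,  9.80182414e-01, -9.89026190e-04]), 'force': array([-0.52071087,  0.12310511, -0.44619176]), 'moment': array([-0.00853433,  0.01381491, -0.0012059 ]), 'grasp_force': 0.0, 'width': 0.9961144657764455}
```

View pics/top0.png

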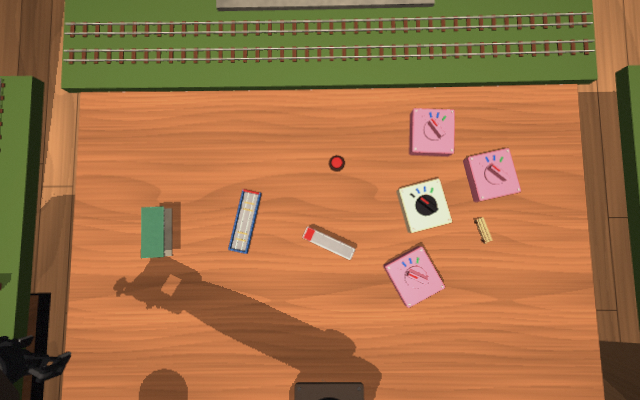

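View pics/scene0.png

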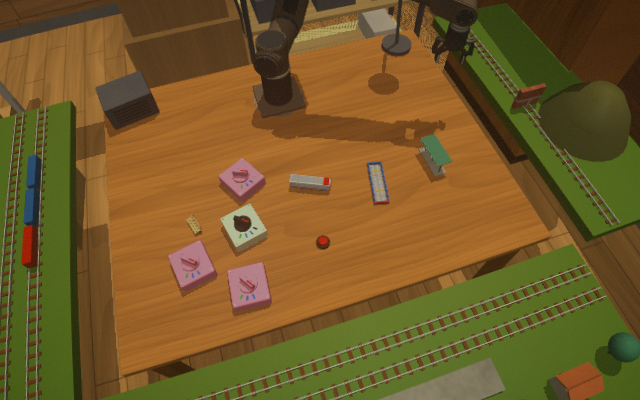

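Top view: three pink boxes at (433,131), (493,174) and (414,276) are look-alikes. The only cream box with a black dial, at (426,206), is the one meant. The railcar is at (330,243) with its red nose on the left. The cradle is at (245,221) with its red end up. The button is at (337,163), the canopy at (157,232) and the bench at (484,230).

```bash
cat > h.py <<'E'
import numpy as np, cv2
from scipy.spatial.transform import Rotation as R
from plant import r, capture, camera_model
def ray(n,uv):
    m=camera_model(n);K=np.array([[m['fx'],0,m['cx']],[0,m['fy'],m['cy']],[0,0,1]])
    p=cv2.undistortPoints(np.array(uv,float).reshape(-1,1,2),K,m['distortion']).reshape(-1,2)
    q=m['orientation']; d=np.c_[p[:,0],-p[:,1],-np.ones(len(p))]
    return m['origin'],R.from_quat([q[1],q[2],q[3],q[0]]).apply(d)
def cast(n,uv,z):
    o,d=ray(n,uv); return (o+d*((z-o[2])/d[:,2])[:,None])[:,:2]
def blob(mask,box):
    x0,y0,x1,y1=box; m=np.zeros(mask.shape,np.uint8); m[y0:y1,x0:x1]=mask[y0:y1,x0:x1]*255
    cs,_=cv2.findContours(m,cv2.RETR_EXTERNAL,cv2.CHAIN_APPROX_NONE)
    return max(cs,key=cv2.contourArea).reshape(-1,2)
def rect(n,c,z):
    p=cast(n,c,z); (cx,cy),(w,h),a=cv2.minAreaRect((p*1000).astype(np.float32))
    if w<h: w,h,a=h,w,a+90
    return np.array([cx,cy])/1000,(round(w),round(h)),((a+90)%180)-90
E
python3 - <<'E'
from h import *
im=capture("top"); hsv=cv2.cvtColor(im,cv2.COLOR_RGB2HSV); H,S,V=[hsv[...,i].astype(int) for i in range(3)]
red=((H<6)|(H>172))&(S>170)&(V>110)
grey=(S<70)&(V>120)
car=(grey|red); b=(295,215,365,270)
print("car",rect("top",blob(car,b),.048),"nose",cast("top",[blob(red,b).mean(0)],.048))
blue=(H>95)&(H<130)&(S>90)
b=(222,180,272,262)
print("cradle",rect("top",blob(blue|red|grey,b),.014),"red",cast("top",[blob(red,b).mean(0)],.014))
cream=(S<70)&(V>150); b=(392,172,460,238)
print("box",rect("top",blob(cream,b),.05))
blk=(V<60); b=(405,185,447,225); c=blob(blk,b); print("disc",rect("top",c,.058),cast("top",[c.mean(0)],.058))
for nm,mk in(("blue",blue),("green",(H>45)&(H<85)&(S>80)),("red",red)):
    n,l,s,ce=cv2.connectedComponentsWithStats((mk[172:238,392:460]*255).astype(np.uint8))
    for k in range(1,n): print(nm,s[k][4],cast("top",[ce[k]+[392,172]],.086 if nm=="red" else .05))
b=(325,150,350,175);print("button",cast("top",[blob(red,b).mean(0)],.03))
a=cv2.resize(im[170:270,285:460],None,fx=4,fy=4,interpolation=2)
cv2.imwrite("pics/crop.png",a[...,::-1])
E
```

```text
car (array([ 0.48293823, -0.0055603 ]), (149, 36), 64.54060363769531) nose [[0.50854195 0.04833701]]
cradle (array([0.54820789, 0.2385228 ]), (182, 57), -12.88592529296875) red [[0.63498588 0.21957762]]
box (array([ 0.58543439, -0.27838113]), (126, 118), 14.045612335205078)
disc (array([ 0.58540753, -0.27902939]), (54, 52), 43.36918258666992) [[ 0.58835897 -0.2783296 ]]
blue 7 [[ 0.63078285 -0.27802065]]
blue 7 [[ 0.62736022 -0.25912484]]
green 8 [[ 0.62811527 -0.29736332]]
red 23 [[ 0.59585938 -0.26792698]]
button [[ 0.71572942 -0.03240676]]
```

View pics/crop.png

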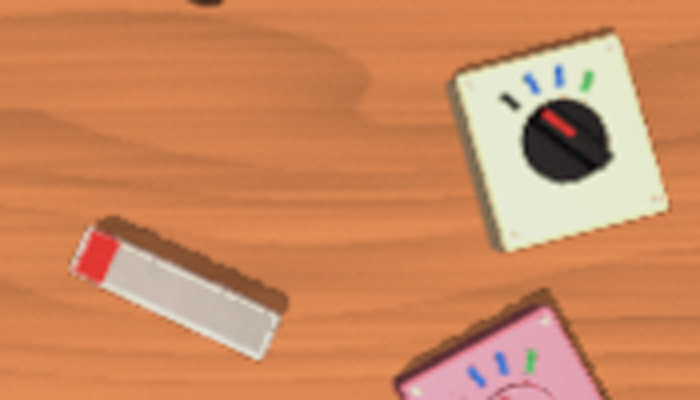

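The crop confirms the cream box with the black dial, its red pointer at the black rest mark. It also shows the railcar's red nose on the left.

Measured sizes agree with those given:

| Thing | Centre (m) | Yaw | Measured size (mm) |
|---|---|---|---|
| Car | (.483, -.0056) | 64.5° | 149x36 |
| Cradle | (.548, .2385) | -12.9° | 182x57 |
| Box | (.5855, -.2785) | about 13.2° | 126x118 |

First move: above the car, turning -1.62 rad.

```bash
python3 -m crank '{"increments":[[[1.1,-3.14,0,-0.081,8.5],[1.1,-3.14,0,-0.081,8.5],[1.1,-3.14,0,-0.081,8.5],[1.1,-3.14,0,-0.081,8.5],[1.1,-3.14,0,-0.081,8.5],[1.1,-3.14,0,-0.081,8.5],[1.1,-3.14,0,-0.081,8.5],[1.1,-3.14,0,-0.081,8.5],[1.1,-3.14,0,-0.081,8.5],[1.1,-3.14,0,-0.081,8.5]]]}' 40
python3 -m crank '{"increments":[[[1.1,-3.14,0,-0.081,8.5],[1.1,-3.14,0,-0.081,8.5],[1.1,-3.14,0,-0.081,8.5],[1.1,-3.14,0,-0.081,8.5],[1.1,-3.14,0,-0.081,8.5],[1.1,-3.14,0,-0.081,8.5],[1.1,-3.14,0,-0.081,8.5],[1.1,-3.14,0,-0.081,8.5],[0,0,0,0,8.5],[0,0,0,0,8.5]]]}'
cat > st.py <<'E'
import sys
from h import *
s=r.get_state();q=s['ee_rot'];M=R.from_quat([q[1],q[2],q[3],q[0]]).as_matrix()
print("t",s['t'],"tcp",s['tcp_pos'].round(4),"ydir",np.degrees(np.arctan2(M[1,1],M[0,1])).round(2),"z",M[:,2].round(3),"w",round(s['width'],3),"gf",s['grasp_force'],"F",s['force'].round(1),"M",s['moment'].round(2),"q",s['qpos'].round(2))
E
python3 st.py
```

```text
t: 1.15
tcp_pos: [0.3721, 0.3067, 0.2391]
ee_rot: [-0.0, 0.57, 0.822, -0.0]
force: [0.3, -0.1, -0.1]
width: 0.996
grasp_force: 0.0
t: 2.15
tcp_pos: [0.4599, 0.0565, 0.239]
ee_rot: [-0.0, 0.801, 0.599, -0.0]
force: [-0.1, 1.0, -0.8]
width: 0.992
grasp_force: 0.0
t 2.15 tcp [0.4599 0.0565 0.239 ] ydir -16.45 z [-0.001  0.001 -1.   ] w 0.992 gf 0.0 F [-0.1  1.  -0.8] M [0.03 0.03 0.02] q [-0.1  -0.2   2.08  0.    1.26  0.19]
```

```bash
python3 -m crank '{"increments":[[[1.15,-3.1,0,-0.079,8.5],[1.15,-3.1,0,-0.079,8.5],[0,0,-4,0,8.5],[0,0,-4,0,8.5],[0,0,-4,0,8.5],[0,0,-3,0,8.5],[0,0,-3,0,8.5],[0,0,-2,0,8.5],[0,0,-1.2,0,8.5],[0,0,0,0,8.5]]]}' 40; python3 st.py
```

```text
t: 3.15
tcp_pos: [0.4816, -0.004, 0.0258]
ee_rot: [-0.001, 0.845, 0.535, -0.001]
force: [-0.0, 0.8, 0.1]
width: 0.993
grasp_force: 0.0
t 3.15 tcp [ 0.4816 -0.004   0.0258] ydir -25.34 z [-0.004  0.001 -1.   ] w 0.993 gf 0.0 F [-0.   0.8  0.1] M [-0.06 -0.   -0.05] q [-0.22  0.16  2.17  0.    0.81  0.22]
```

```bash
python3 -m crank '{"increments":[[[0.1,-0.1,0,0,6],[0,0,0,0,4.5],[0,0,0,0,3],[0,0,0,0,2],[0,0,0,0,2],[0,0,0,0,2],[0,0,0,0,2],[0,0,0,0,2]]]}' 40; python3 st.py
```

```text
t: 3.95
tcp_pos: [0.4844, -0.0061, 0.0285]
ee_rot: [-0.0, 0.845, 0.534, 0.0]
force: [-4.0, 1.2, 6.8]
width: 0.414
grasp_force: 42.2
t 3.95 tcp [ 0.4844 -0.0061  0.0285] ydir -25.44 z [ 0.  0. -1.] w 0.414 gf 42.23763585090637 F [-4.   1.2  6.8] M [0.21 0.48 0.03] q [-0.22  0.16  2.17  0.    0.81  0.22]
```

```bash
python3 -m crank '{"increments":[[[0,0,1,0,2],[0,0,2,0,2],[0,0,3,0,2],[0,0,2,0,2],[0.53,2.04,0,-0.11,2],[0.53,2.04,0,-0.11,2],[0.53,2.04,0,-0.11,2],[0.53,2.04,0,-0.11,2],[0.53,2.04,0,-0.11,2],[0.53,2.04,0,-0.11,2]]]}' 40; python3 -m crank '{"increments":[[[0.53,2.04,0,-0.11,2],[0.53,2.04,0,-0.11,2],[0.53,2.04,0,-0.11,2],[0.53,2.04,0,-0.11,2],[0.53,2.04,0,-0.11,2],[0.53,2.04,0,-0.11,2],[0,0,0,0,2],[0,0,0,0,2],[0,0,0,0,2]]]}'; python3 st.py; python3 - <<'E'
from h import *
im=capture("scene"); cv2.imwrite("pics/held.png",cv2.resize(im[100:250,270:470],None,fx=4,fy=4)[...,::-1])
E
```

```text
t: 4.95
tcp_pos: [0.5154, 0.1169, 0.107]
ee_rot: [0.0, 0.973, 0.229, -0.0]
force: [0.2, 0.7, -3.3]
width: 0.415
grasp_force: 41.1
t: 5.85
tcp_pos: [0.5471, 0.2379, 0.1069]
ee_rot: [0.0, 0.995, -0.096, -0.001]
force: [-0.1, 0.6, -4.1]
width: 0.413
grasp_force: 41.2
t 5.85 tcp [0.5471 0.2379 0.1069] ydir -101.04 z [-0.001 -0.001 -1.   ] w 0.413 gf 41.20303452014923 F [-0.1  0.6 -4.1] M [-0.01  0.02 -0.05] q [ 0.24  0.26  1.87 -0.    1.01  2.  ]
```

View pics/held.png

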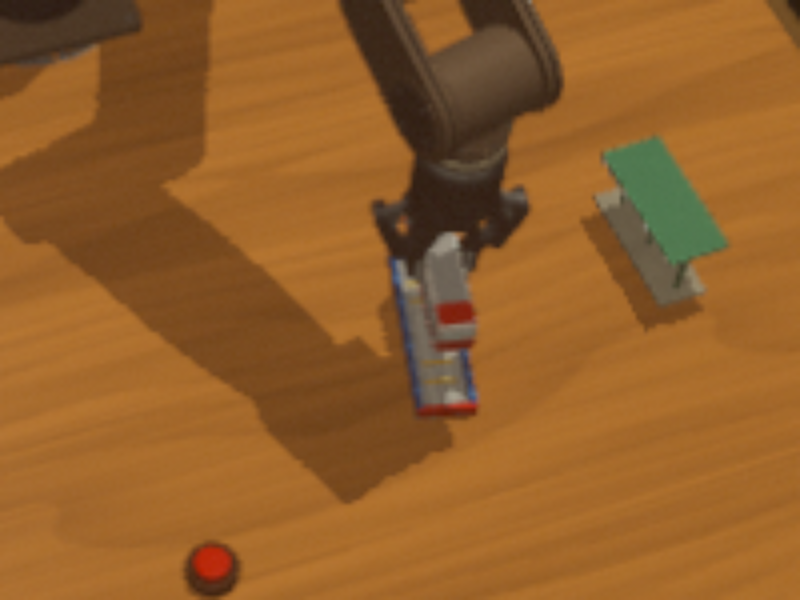

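The picture shows the car held level above the bay, nose (455,320 in the crop) towards the red end (447,408). Next: trim the pose and descend in stages.

```bash
python3 -m crank '{"increments":[[[0.1,0.06,0,-0.032,2],[0,0,-2,0,2],[0,0,-2,0,2],[0,0,-1.5,0,2],[0,0,-0.7,0,2],[0,0,-0.5,0,2],[0,0,-0.4,0,2],[0,0,0,0,2],[0,0,0,0,2]]]}' 40; python3 st.py; python3 - <<'E'
from h import *
for n,b in(("scene",(355,150,405,215)),("top",(215,175,285,265))):
    im=capture(n); cv2.imwrite(f"pics/low_{n}.png",cv2.resize(im[b[1]:b[3],b[0]:b[2]],None,fx=6,fy=6)[...,::-1])
a=cv2.imread("pics/low_scene.png");c=cv2.imread("pics/low_top.png");h=540
a=cv2.copyMakeBorder(a,0,h-a.shape[0],0,0,0);cv2.imwrite("pics/low.png",np.hstack([a,c]))
E
```

```text
t: 6.8
tcp_pos: [0.5492, 0.2394, 0.037]
ee_rot: [-0.0, 0.994, -0.112, 0.001]
force: [-0.2, 0.3, -2.6]
width: 0.412
grasp_force: 41.2
t 6.8 tcp [0.5492 0.2394 0.037 ] ydir -102.9 z [ 0.001  0.    -1.   ] w 0.412 gf 41.19258463382721 F [-0.2  0.3 -2.6] M [ 0.03 -0.04  0.01] q [0.24 0.36 1.89 0.   0.89 2.04]
```

View pics/low.png

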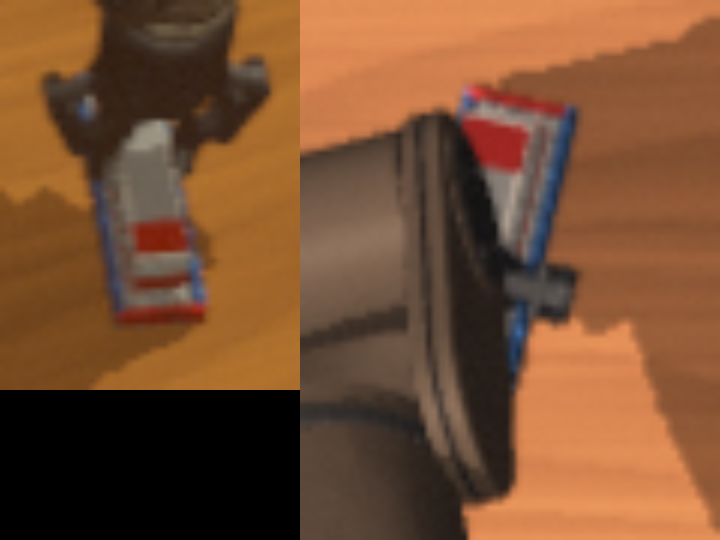

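The car is between the walls and parallel to them, with a gap on both sides (nose band at crop 160,237, left half). No side force. Lowering gently.

```bash
python3 -m crank '{"increments":[[[-0.05,-0.05,-0.15,0,2],[0,0,-0.15,0,2],[0,0,-0.1,0,2],[0,0,-0.05,0,2],[0,0,0,0,2],[0,0,0,0,2]]]}' 40; python3 st.py
```

```text
t: 7.5
tcp_pos: [0.5482, 0.2388, 0.0326]
ee_rot: [0.0, 0.994, -0.112, -0.0]
force: [-3.4, -1.2, 5.0]
width: 0.411
grasp_force: 42.1
t 7.5 tcp [0.5482 0.2388 0.0326] ydir -102.9 z [-0. -0. -1.] w 0.411 gf 42.08119332790375 F [-3.4 -1.2  5. ] M [-0.22  0.56  0.02] q [ 0.24  0.37  1.89 -0.    0.88  2.04]
```

Contact is felt at the expected height (0.0326), so the car is on the floor. Release and lift.

```bash
python3 -m crank '{"increments":[[[0,0,0,0,4],[0,0,0,0,5],[0,0,0,0,6],[0,0,0,0,7],[0,0,0,0,7],[0,0,1,0,7],[0,0,3,0,7],[0,0,4,0,7],[0,0,4,0,7],[0,0,4,0,7]]]}' 40;  python3 -m crank '{"increments":[[[0,-4,0,0.11,7],[0,-4,0,0.11,7],[0,-4,0,0.11,7],[0,-4,0,0.11,7],[0,-4,0,0.11,7],[0,-4,0,0.11,7],[0,-4,0,0.11,7],[0,0,0,0,7],[0,0,0,0,7]]]}'; python3 st.py; python3 - <<'E'
from h import *
im=capture("top"); hsv=cv2.cvtColor(im,cv2.COLOR_RGB2HSV); H,S,V=[hsv[...,i].astype(int) for i in range(3)]
b=(215,175,285,265); red=((H<6)|(H>172))&(S>170)&(V>110)
cv2.imwrite("pics/placed.png",cv2.resize(im[b[1]:b[3],b[0]:b[2]],None,fx=6,fy=6)[...,::-1])
E
```

```text
t: 8.5
tcp_pos: [0.548, 0.2387, 0.1941]
ee_rot: [-0.0, 0.994, -0.112, 0.0]
force: [0.9, -0.1, -0.1]
width: 0.822
grasp_force: 0.0
t: 9.4
tcp_pos: [0.5482, -0.0419, 0.1924]
ee_rot: [-0.0, 0.964, 0.268, 0.0]
force: [0.6, -0.1, -0.1]
width: 0.819
grasp_force: 0.0
t 9.4 tcp [ 0.5482 -0.0419  0.1924] ydir -58.96 z [ 0.001  0.    -1.   ] w 0.819 gf 0.0 F [ 0.6 -0.1 -0.1] M [-0.04  0.04  0.05] q [-0.26  0.05  1.93  0.    1.16  0.77]
```

View pics/placed.png

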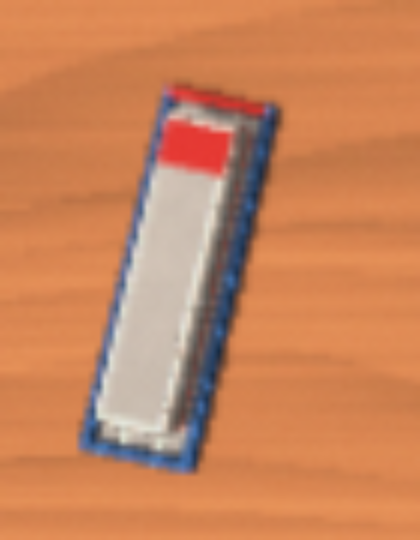

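The car sits in the bay, red band at the red end, parallel and let go. Next: above the dial.

```bash
python3 -m crank '{"increments":[[[0.62,-3.95,0,0.057,7],[0.62,-3.95,0,0.057,7],[0.62,-3.95,0,0.057,7],[0.62,-3.95,0,0.057,7],[0.62,-3.95,0,0.057,7],[0.62,-3.95,0,0.057,7],[0,0,-2,0,6],[0,0,-2,0,6],[0,0,0,0,6],[0,0,0,0,6]]]}' 60;python3 st.py
```

```text
t: 10.45
tcp_pos: [0.5857, -0.2768, 0.1517]
ee_rot: [-0.001, 0.903, 0.43, -0.0]
force: [0.5, -0.3, -0.2]
width: 0.702
grasp_force: 0.0
t 10.45 tcp [ 0.5857 -0.2768  0.1517] ydir -39.11 z [-0.001  0.001 -1.   ] w 0.702 gf 0.0 F [ 0.5 -0.3 -0.2] M [-0.01 -0.04  0.02] q [-0.6   0.31  1.72  0.    1.12  0.08]
```

```bash
python3 -m crank '{"increments":[[[0,-0.18,-2,0,6],[0,0,-2,0,6],[0,0,-2,0,6],[0,0,-1.5,0,6],[0,0,-0.6,0,6],[0,0,0,0,6],[0,0,0,0,6]]]}' 60;python3 st.py
python3 -m crank '{"increments":[[[0,0,0,0,4],[0,0,0,0,3],[0,0,0,0,2],[0,0,0,0,1],[0,0,0,0,0.5],[0,0,0,0,0.5],[0,0,0,0,0.5],[0,0,0,0,0.5]]]}' 60;python3 st.py
```

```text
t: 11.15
tcp_pos: [0.5861, -0.2803, 0.0721]
ee_rot: [0.001, 0.903, 0.429, 0.0]
force: [0.7, -0.4, -0.5]
width: 0.703
grasp_force: 0.0
t 11.15 tcp [ 0.5861 -0.2803  0.0721] ydir -39.18 z [ 0.002 -0.001 -1.   ] w 0.703 gf 0.0 F [ 0.7 -0.4 -0.5] M [-0.01  0.03  0.  ] q [-0.6   0.41  1.75  0.    0.98  0.08]
t: 11.95
tcp_pos: [0.5848, -0.2796, 0.0716]
ee_rot: [-0.001, 0.903, 0.429, -0.001]
force: [-4.8, 2.9, 5.9]
width: 0.148
grasp_force: 60.5
t 11.95 tcp [ 0.5848 -0.2796  0.0716] ydir -39.15 z [-0.002  0.001 -1.   ] w 0.148 gf 60.47211527824402 F [-4.8  2.9  5.9] M [0.38 0.6  0.07] q [-0.6   0.41  1.75 -0.    0.99  0.08]
```

The bar is gripped (opening about 13 mm, side force about 5 N). Turning clockwise about 1.32 rad.

```bash
python3 -m crank '{"increments":[[[0,0,0,-0.1,0.5],[0,0,0,-0.1,0.5],[0,0,0,-0.1,0.5],[0,0,0,-0.1,0.5],[0,0,0,-0.1,0.5],[0,0,0,-0.1,0.5],[0,0,0,-0.1,0.5],[0,0,0,0,0.5]]]}' 80;python3 st.py
python3 -m crank '{"increments":[[[0,0,0,-0.1,0.5],[0,0,0,-0.1,0.5],[0,0,0,-0.1,0.5],[0,0,0,-0.1,0.5],[0,0,0,-0.1,0.5],[0,0,0,-0.1,0.5],[0,0,0,-0.02,0.5],[0,0,0,0,0.5],[0,0,0,0,0.5]]]}';python3 st.py
python3 - <<'E'
from h import *
a=capture("scene")[190:265,205:285];c=capture("top")[165:245,385:475]
f=lambda x:cv2.resize(x,(390,390))
cv2.imwrite("pics/dial.png",np.hstack([f(a),f(c)])[...,::-1])
E
```

```text
t: 12.75
tcp_pos: [0.5839, -0.2781, 0.0716]
ee_rot: [-0.003, 0.996, 0.093, -0.002]
force: [-6.6, 7.0, 9.1]
width: 0.148
grasp_force: 82.0
t 12.75 tcp [ 0.5839 -0.2781  0.0716] ydir -79.35 z [-0.005  0.005 -1.   ] w 0.148 gf 81.95766806602478 F [-6.6  7.   9.1] M [0.96 1.05 0.11] q [-0.6   0.41  1.75  0.    0.99  0.78]
t: 13.65
tcp_pos: [0.5841, -0.2764, 0.0716]
ee_rot: [-0.003, 0.977, -0.214, -0.003]
force: [-7.7, 10.0, 10.9]
width: 0.144
grasp_force: 82.1
t 13.65 tcp [ 0.5841 -0.2764  0.0716] ydir -114.77 z [-0.006  0.008 -1.   ] w 0.144 gf 82.12498068809509 F [-7.7 10.  10.9] M [1.58 0.85 0.19] q [-0.6   0.41  1.75  0.    0.99  1.4 ]
```

View pics/dial.png

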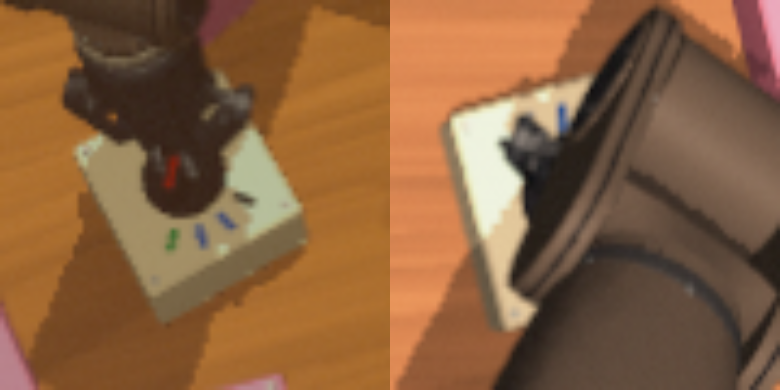

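The red pointer (172,172 in the left half) points at the green mark (172,238). I'll measure its angle, then hold.

```bash
python3 - <<'E'
from h import *
im=capture("scene"); hsv=cv2.cvtColor(im,cv2.COLOR_RGB2HSV); H,S,V=[hsv[...,i].astype(int) for i in range(3)]
c=np.argwhere((((H<8)|(H>170))&(S>140)&(V>70))[215:235,233:248])[:,::-1]+[233,215]
p=cast("scene",c,.086); print(len(c),p.mean(0)); v=p.mean(0)-[.5855,-.2787]
print("pointer deg from axis",np.degrees(np.arctan2(v[1],v[0])), "line",np.degrees(np.arctan2(*np.linalg.svd(p-p.mean(0))[2][0][::-1])))
print("third notch expected",13.2-37.5)
E
python3 -m crank '{"increments":[[[0,0,0,-0.02,0.5],[0,0,0,0,0.5],[0,0,0,0,0.5],[0,0,0,0,0.5],[0,0,0,0,0.5],[0,0,0,0,0.5],[0,0,0,0,0.5],[0,0,0,0,0.5]]]}';python3 st.py
```

```text
16 [ 0.59957669 -0.28564444]
pointer deg from axis -26.258451382788692 line -22.243186457200004
third notch expected -24.3
t: 14.6
tcp_pos: [0.5841, -0.2764, 0.0716]
ee_rot: [-0.003, 0.975, -0.224, -0.004]
force: [-7.9, 11.0, 10.7]
width: 0.144
grasp_force: 82.1
t 14.6 tcp [ 0.5841 -0.2764  0.0716] ydir -115.91 z [-0.005  0.008 -1.   ] w 0.144 gf 82.12194085121155 F [-7.9 11.  10.7] M [1.61 0.93 0.22] q [-0.6   0.41  1.75  0.    0.99  1.42]
```

The pointer is at about -24°, where the third notch should be, and held steadily. Handing in.

```bash
python3 -c "
from plant import r
print(r.finish_job())"
```

```text
the job is handed in; nothing more can be done
None
```

The job is handed in: the railcar stands released in the cradle bay, nose at the red end, and the gripper holds the dial at the green third notch; no verdict was returned.

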